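Put a welding positioner back in gear

TASK

Put the bench welding positioner back in gear: first clear the wooden-backed wire brush off its turntable and lay it in the blue tool tray. Then turn the red T-bar out of its parking notch so that the sliding pinion springs down onto the ring gear, and gently rock the job on the turntable, no more than an eighth of a turn either way, until the teeth mesh and the T-bar drops fully home. Leave all the other tools where they are.

Things in the scene. Friction and masses are not known exactly. Their poses are not given: they have to be found in the camera images.
- positioner: Blue bench welding positioner, fixed. Origin on the bench under the vertical turntable axis. Base case 240 x 250 mm, 120 high; black control panel on its -x side. On its +y side a drive box (100 mm along x, y 120 to 235 mm) with a bridge plate, top 218 mm; the red T-bar stands on it, its vertical axis 155 mm from the turntable axis along +y. Drive motor behind the box, below 120 mm.
- turntable (a joint): Turntable angle, rad, anticlockwise from above; the zero means nothing. Plate of 110 mm radius, top 200 mm up; a 24-tooth ring gear below it reaches out to 126 mm radius (top 180 mm). Out of gear it turns by hand against about 0.4 N m of drag and stays where left (stops at +-1.5). With the pinion in mesh it is locked but for 1 degree of play.
- job_top (a point): The job, the natural thing to grip for rocking: a square steel tube, 50 x 50 mm, 42 mm high, upright on the turntable axis on an 80 x 80 x 6 mm foot plate (bolt heads 3 mm more), fixed to the turntable. The point is the centre of its top end, 248 mm above the bench; its x and y axes are square to the tube's faces and turn with it.
- rim_mark (a point): White mark on the turntable's top near the rim, 98 mm from its axis; turns with it.
- tbar_center (a point): Red T-bar of the gear change, 70 mm long (its x axis), 14 mm wide and high; the point is the middle of the bar on its vertical axis, 279 mm above the bench parked, 271 on the tooth ends, 259 fully home. Below it a hub 20 mm in diameter, 10 mm high, and the fixed parking collar (15 mm radius, top 242 mm above the bench).
- tbar (a joint): Turn of the T-bar, rad, anticlockwise from above; limits 0 and 1.25. At 0 the bar lies along the positioner's x axis. Parked from 0 to 0.7; turned anticlockwise to 0.9 or more (1.1 is sure) its cross pin leaves the notch and a spring of about 15 N pulls it down, unless the hand still holds it up. Drag about 0.05 N m; it stays where it is turned.
- pinion (a joint): How far T-bar and pinion have come down, m: 0 parked, 0.008 on the ends of the gear teeth, 0.020 home in mesh (spring 12 N). Teeth never start in line; a gap comes by every 0.262 rad of turntable, nearer on one side (unseen), 0.018 rad wide; turned fast, it may be skipped. Dropped in, it stops the turntable. If it ever hangs part-way under side load, easing the turntable back frees it.
- wire_brush: Hand wire brush, bristles down on the turntable before the job (-x side), its length roughly along the positioner's y. Wooden back 165 mm long (its x), 28 wide, 14 thick, underside 20 and top 34 mm above the origin, which is mid-length at the bristles' foot. Dark bristle block 108 x 24 mm, from x = -28 to 80 mm. About 0.14 kg, balanced 15 mm ahead (+x).
- tool_tray: Blue open steel tool tray, empty, fixed on the bench: 120 mm (x) x 220 mm (y) outside, 35 mm high, walls and floor 3 mm. Origin under its centre. It and the red scrap tray change places.
- scrap_tray: Red tray of the same size with steel offcuts in it, fixed; not the place for the brush.
- cup_brush: Bystander: red wire cup brush standing mouth down, 74 mm diameter, 58 mm high; origin under its centre. Stands in front of the drive box.
- spray_can: Bystander: grey spray can with a yellow band, 58 mm diameter, 190 mm high, standing beside the drive box on the side of the trays; origin under its centre.
- magnet_square: Bystander: orange welding magnet, flat, about 95 x 95 x 16 mm; origin under its centre.
- flap_disc: Bystander: orange grinding disc, 115 mm diameter, 14 mm thick, lying flat; origin under its centre.
- spanner: Bystander: steel spanner, 190 mm long, lying flat; origin under its middle.
- angle_offcut: Bystander: offcut of dark angle iron, 110 mm long, 40 mm high; origin under its middle.

How it is judged:
By the outcome, as a careful person would: the job done as asked, in the order asked, and still so for the second after the job is handed in, with the robot touching nothing.
It also fails if it takes over 58 s, if anything falls off the work surface, if the arm or the gripper's body presses on something with over 40 N, if the wrist force passes 120 N, or if a joint passes its speed limit or range.

ROBOT

A 6-joint arm with a two-finger parallel gripper is mounted at the origin on the work surface. World frame = base frame: x ahead of the robot, y to its left, z up, the work surface at z = 0. Lengths are in m, angles in rad, forces in N, time in s.
With the tool pointing down it reaches from about 0.275 to 0.85 m from the base axis. Payload 19 kg.
Tool frame: the origin (TCP) lies between the finger pads; the fingertips stand env.tip_reach ahead of it and the grasp point (between the pads) lies 11 mm behind it (env.tip_reach is the distance from the TCP to the fingertips, in m); z points along the fingers, y is the direction in which the jaws open and shut (so a half turn about z gives the same grasp; the last joint's range is limited). The gripper opens to 85 mm and grips with 20 to 120 N. Pads are 22 mm wide; open, the fingers measure 114 mm over their backs; the gripper's body (76 mm by 85 mm) begins 54 mm behind the grasp point. The pads swing forward as they close: fully open they stand 13 mm farther back than shut.
Start: joints at [1.036, 0.15, 1.437, -0, 1.554, -0.134], TCP at [0.224, 0.529, 0.239] pointing down, gripper open.
Joint ranges: [-2.8, 2.8], [-0.68, 2.1], [0.12, 2.68], [-1.39, 4.53], [0.16, 2.79], [-2.81, 2.81]. Speed limits (rad/s): [1.89, 1.89, 2.22, 3.01, 3.01, 3.01].

INTERFACE

Orientations are given as a unit quaternion [w, x, y, z].
In Python, from rig import env gives the robot as it stands.
- The arm moves only by the tool play_rows, never from a script. Its argument "moves" is a list of rows, each an object of numbers: "tx", "ty", "tz": the shift along the tool's x, y, z in mm; "rx", "ry", "rz": the turn, a rotation vector about the tool's x, y, z in degrees; "gripper": the opening, from -1 (shut) to 1 (fully open). A call has 1 to 5 rows; each row is the pose to reach, as a shift and turn from the pose commanded when the call began, along the tool's axes at that moment; what a row does not reach only later rows make up. A row lasts 1/8 s, in which the tool goes at most 62.5 mm and 10.7 degrees, less where a joint would pass 70% of its speed; a pose out of reach is approached as far as the arm can. A call with a gripper value outside its range is refused whole. The fingers move at their own pace and stop on an object; "force" is the grip in N (left out, the last holds). Time passes only in rows, so rows that repeat a pose let the fingers close. It gives the time, the measured TCP pose, the force and the opening at its end, in the units of the state.
- env.observe(): the state, without advancing time (a new reading comes with each control period).
- env.capture(name): name is "side" or "top"; returns a dict with "frame" (420x560x3 uint8, red, green, blue), "mtx" (3x3 intrinsics, pixels), "k1" (the pictures are not rectified: a ray, as slopes to the right and down, at radius r is drawn at 1 + k1 r^2 times it, then the intrinsics apply), "R" (3x3) and "t" (3): a world point X has camera coordinates R X + t. Camera axes: x right, y down, z forward; pixel columns grow to the right and rows downward; lengths in m; the calibration is good to about 2 mm. A picture is of the moment at which its call begins. There is no depth.
- env.finish_job(): hands the job in, once; it reports no verdict.
The state is a dict: "t": time; "joints": joint angles; "joint_velocities": joint speeds; "tau": joint torques, N m; "eef_pos": TCP position; "eef_rot": TCP orientation; "contact_force": force on the tool from outside, world axes, zero at the start; "wrist_torque": the same for the moment, N m; "gripper_width": finger opening in m.
Only numpy, scipy, OpenCV 4.12 (cv2) and the standard library are available. Lean on these libraries where they do the work, as an engineer would, in place of code of your own. Each camera call takes 0.05 s, during which the arm holds its last target.

## Working session

There is one attempt and no reset: what is moved stays moved. The work goes in short steps, Python scripts to look and compute and a tool call to move; the robot and the scene stay as the last step left them, time stands still between calls to the robot, and variables do not carry over. Pictures are saved under pics/ and viewed, and the job is handed in when it is done.

Besides the shell and the picture viewer there is one more tool, called as a command line: name --argument value ..., lists and objects as JSON in quotes. play_rows: Moves the arm, as the interface text tells. Its arguments: {"type":"object","properties":{"moves":{"type":"array"},"force":{"type":"number"}},"required":["moves"]}

```bash
ls; mkdir -p pics; python3 - <<'E'
from rig import env
import cv2,pickle
s=env.observe();print(s, env.tip_reach)
for n in("side","top"):
    c=env.capture(n);cv2.imwrite(f"pics/{n}0.png",c["frame"][:,:,::-1]);pickle.dump(c,open(f"{n}0.pkl","wb"))
    print(n,c["mtx"],c["k1"],c["R"],c["t"])
E
```

```text
pics
{'t': 0.0, 'joints': array([ 1.03602865e+00,  1.50988683e-01,  1.43800880e+00, -2.04449679e-06,
        1.55378399e+00, -1.34014586e-01]), 'joint_velocities': array([ 0.00021007,  0.00165762, -0.00017807, -0.00050628,  0.00012705,
        0.00020168]), 'tau': array([ 1.50647433e-03, -7.13050389e+01, -5.70875645e+01,  2.85799379e-04,
        8.84206354e-03, -6.78412206e-06]), 'eef_pos': array([0.22422543, 0.52923515, 0.23868499]), 'eef_rot': array([-1.94116123e-04,  1.99038303e-01,  9.79991531e-01, -5.61820547e-04]), 'contact_force': array([-0.17807218, -0.72620289, -0.35294803]), 'wrist_torque': array([ 0.00500499,  0.03081248, -0.05879841]), 'gripper_width': 0.08551974196308595} 0.008
side [[444.51640077   0.         286.59919616]
 [  0.         444.51640077 209.47035084]
 [  0.           0.           1.        ]] -0.1395051696370744 [[ 0.41390728 -0.91019085 -0.01527656]
 [-0.6845508  -0.30014833 -0.66430504]
 [ 0.60005914  0.28541828 -0.74730545]] [-0.28834721  0.49372449  0.88153975]
top [[385.02040424   0.         290.48381159]
 [  0.         385.02040424 202.05593818]
 [  0.           0.           1.        ]] -0.07310999117149083 [[ 0.0264244  -0.99937362 -0.02353984]
 [-0.99211425 -0.0233318  -0.12314601]
 [ 0.12251965  0.02660827 -0.99210934]] [-0.04996757  0.59628244  1.04656551]
```

View pics/side0.png

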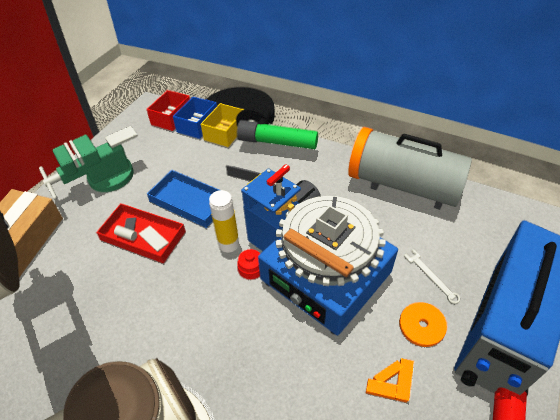

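View pics/top0.png

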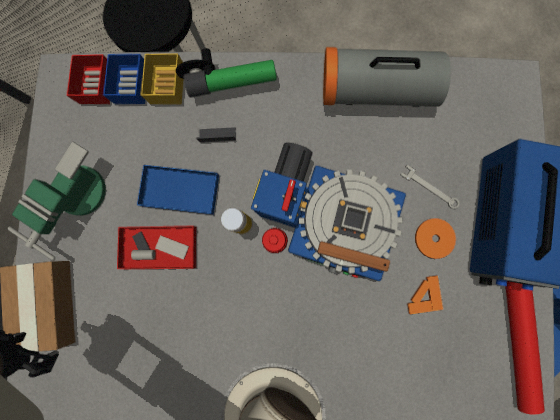

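```bash
cat > h.py <<'E'
import numpy as np,cv2,pickle
from scipy.optimize import brentq
def load(n): return pickle.load(open(n+".pkl","rb"))
def und(c,u):
    u=np.atleast_2d(np.asarray(u,float))
    K=c["mtx"]; d=np.array([c["k1"],0,0,0,0])
    return cv2.undistortPoints(u.reshape(-1,1,2),K,d,None,None).reshape(-1,2)
def ray(c,u):
    n=und(c,u); d=np.c_[n,np.ones(len(n))]@c["R"]   # R^T d
    o=-c["R"].T@c["t"]; return o,d
def plane(c,u,z):
    o,d=ray(c,u); return o+d*((z-o[2])/d[:,2])[:,None]
def proj(c,X):
    X=np.atleast_2d(X).astype(float)
    r,_=cv2.Rodrigues(c["R"]); p,_=cv2.projectPoints(X,r,c["t"],c["mtx"],np.array([c["k1"],0,0,0,0]));return p.reshape(-1,2)
def tri(c1,u1,c2,u2):
    o1,d1=ray(c1,u1);o2,d2=ray(c2,u2);d1=d1[0]/np.linalg.norm(d1);d2=d2[0]/np.linalg.norm(d2)
    A=np.c_[d1,-d2];s=np.linalg.lstsq(A,o2-o1,rcond=None)[0]
    a,b=o1+s[0]*d1,o2+s[1]*d2;return (a+b)/2,np.linalg.norm(a-b)
def crop(c,x0,y0,x1,y1,k,fn):
    cv2.imwrite(fn,cv2.resize(c["frame"][y0:y1,x0:x1,::-1],None,fx=k,fy=k,interpolation=cv2.INTER_CUBIC))
E
python3 - <<'E'
from h import *
crop(load("top0"),245,135,415,285,4.5,"pics/topc.png")
crop(load("side0"),235,155,405,335,3.3,"pics/sidec.png")
E
```

```text
(no output)
```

View pics/topc.png

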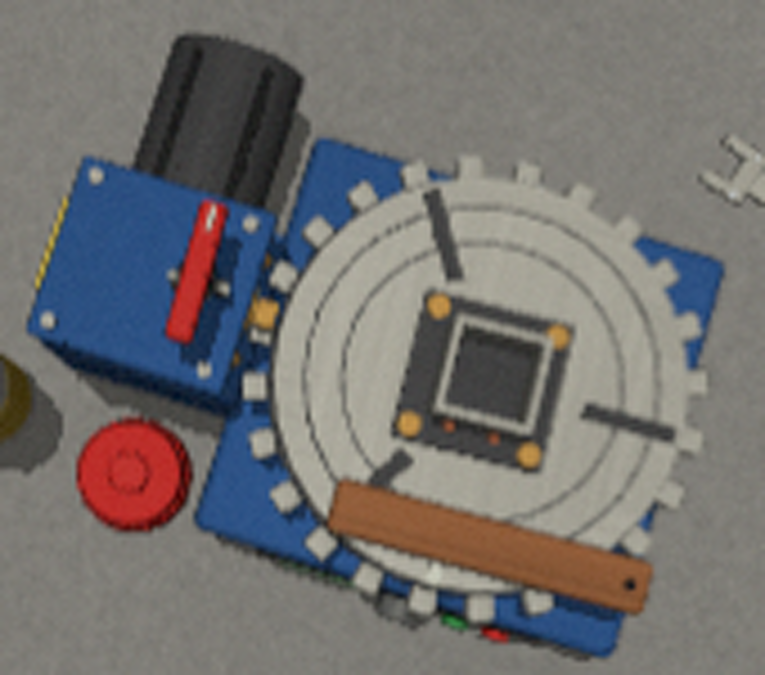

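View pics/sidec.png

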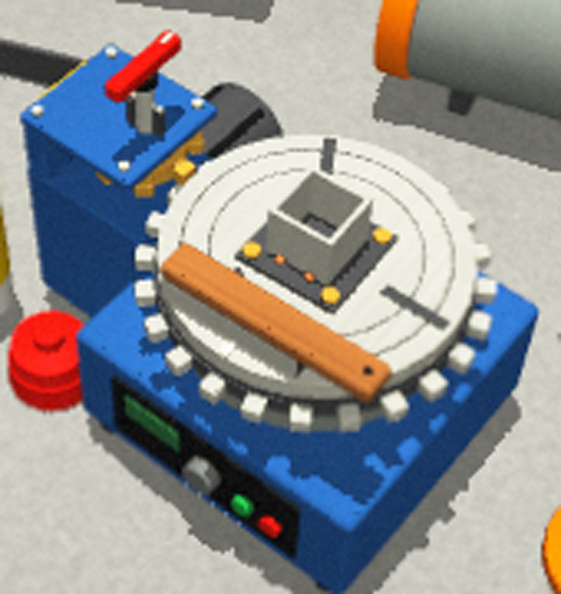

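```bash
python3 - <<'E'
from h import *
T,S=load("top0"),load("side0")
def mask(c,lo,hi,roi):
    h=cv2.cvtColor(c["frame"],cv2.COLOR_RGB2HSV);m=cv2.inRange(h,lo,hi)
    z=np.zeros_like(m);x0,y0,x1,y1=roi;z[y0:y1,x0:x1]=m[y0:y1,x0:x1]
    n,l,st,ce=cv2.connectedComponentsWithStats(z);i=1+np.argmax(st[1:,4])
    q=np.argwhere(l==i)[:,::-1].astype(np.float32);return q,st[i]
R=lambda r:np.degrees(r)
for nm,c,roi in(("top",T,(310,235,400,280)),("side",S,(275,220,360,280))):
    q,st=mask(c,(5,90,70),(20,255,255),roi);print("brush",nm,st)
    P=plane(c,q,0.234)[:,:2]*1000;r=cv2.minAreaRect(P.astype(np.float32));print(r)
for nm,c,roi in(("top",T,(276,170,306,215)),("side",S,(260,160,295,190))):
    q,st=mask(c,(0,130,90),(6,255,255),roi);print("tbar",nm,st)
    P=plane(c,q,0.286)[:,:2]*1000;print(cv2.minAreaRect(P.astype(np.float32)))
for nm,c,roi in(("top",T,(130,155,225,225)),("side",S,(140,165,217,230))):
    q,st=mask(c,(100,90,40),(125,255,255),roi);print("tray",nm,st)
    P=plane(c,q,0.035)[:,:2]*1000;print(cv2.minAreaRect(P.astype(np.float32)),P.min(0),P.max(0))
# plate: white disc in top: fit by job bolts?; bolts
for nm,c,roi in(("top",T,(325,190,380,245)),("side",S,(290,200,360,260))):
    h=cv2.cvtColor(c["frame"],cv2.COLOR_RGB2HSV);m=cv2.inRange(h,(12,120,150),(30,255,255))
    n,l,st,ce=cv2.connectedComponentsWithStats(m)
    for i in range(1,n):
        x,y=ce[i]
        if roi[0]<x<roi[2] and roi[1]<y<roi[3] and st[i,4]>5: print(nm,"bolt",ce[i],st[i,4],plane(c,ce[i],0.209)[0]*1000)
E
```

```text
brush top [318 242  72  29 861]
((453.79364013671875, -185.27992248535156), (163.16082763671875, 27.680511474609375), 76.18724822998047)
brush side [284 229  70  48 995]
((448.57781982421875, -186.20672607421875), (166.40306091308594, 32.405574798583984), 75.81375122070312)
tbar top [282 180  13  31 169]
((581.9122924804688, -36.01921081542969), (13.092641830444336, 66.57879638671875), 75.68965148925781)
tbar side [268 164  22  21 173]
((577.1373901367188, -39.18635177612305), (19.56156349182129, 74.19253540039062), 77.20683288574219)
tray top [ 137  165   82   50 3175]
((627.8719482421875, 289.84130859375), (226.14141845703125, 120.81351470947266), 84.79568481445312) [558.33718431 173.73682982] [696.39155933 406.81376125]
tray side [ 147  170   70   58 2298]
((617.6253662109375, 286.17535400390625), (240.0989227294922, 140.14476013183594), 84.98490142822266) [538.65325066 170.6198126 ] [696.75544582 408.83635023]
top bolt [342.23529412 202.70588235] 17 [ 577.33783027 -161.62470567  209.        ]
top bolt [368.75 209.25] 12 [ 563.30548924 -224.11782696  209.        ]
top bolt [335.4 228.6] 15 [ 515.99688641 -146.30858522  209.        ]
top bolt [362.11764706 235.58823529] 17 [ 501.17351997 -208.82168783  209.        ]
side bolt [350.3  225.85] 20 [ 562.03542388 -222.50866303  209.        ]
side bolt [318.3681592 251.0920398] 804 [ 467.76783489 -182.63759119  209.        ]
side bolt [310.72727273 230.18181818] 22 [ 514.6161385  -145.52319803  209.        ]
side bolt [334.7826087  243.91304348] 23 [ 500.10005731 -208.21720396  209.        ]
```

```bash
cat > g.py <<'E'
import sys,numpy as np
from rig import env
from scipy.spatial.transform import Rotation as Ro
def go(x,y,z,yaw):
    s=env.observe();q=s["eef_rot"];r=Ro.from_quat([q[1],q[2],q[3],q[0]])
    d=r.inv().apply(np.array([x,y,z])/1000-s["eef_pos"])*1000
    a=np.radians(yaw);Y=np.array([np.cos(a),np.sin(a),0]);Z=np.array([0,0,-1.]);X=np.cross(Y,Z)
    w=(r.inv()*Ro.from_matrix(np.c_[X,Y,Z])).as_rotvec(degrees=True)
    yy=r.as_matrix()[:,1]
    print("t",s["t"],"pos",(s["eef_pos"]*1000).round(1),"yaw",np.degrees(np.arctan2(yy[1],yy[0])).round(1),"w",s["gripper_width"].round(4),"F",s["contact_force"].round(1),"M",s["wrist_torque"].round(2))
    print("shift",d.round(1),"rot",w.round(1))
if __name__=="__main__": go(*map(float,sys.argv[1:5]))
E
python3 g.py 456 -171 290 -13.8
python3 - <<'E'
from h import *
T,S=load("top0"),load("side0")
for c in(T,S):
  print("cam",-c["R"].T@c["t"])
# can top, triangulate; T-bar ends
print(plane(T,(232,218),0.19),plane(S,(221,197),0.19))
print(proj(T,[[.579,-.036,.279],[.5395,-.1852,.248],[.453,-.185,.234]]),proj(S,[[.579,-.036,.279],[.5395,-.1852,.248],[.453,-.185,.234]]))
E
```

```text
cam [ 0.46467583 -0.06387122  1.11056099]
cam [-0.07164748 -0.36586797  0.98235817]
[[0.53632733 0.10077845 0.19      ]] [[0.53711555 0.10169692 0.19      ]]
[[288.07308097 196.70561948]
 [354.47986972 217.57967548]
 [353.19853443 256.33190718]] [[277.72268168 175.54461555]
 [332.37234518 216.46894964]
 [317.25876949 249.59173668]]Traceback (most recent call last):
  File "g.py", line 12, in <module>
    if __name__=="__main__": go(*map(float,sys.argv[1:5]))
                             ~~^^^^^^^^^^^^^^^^^^^^^^^^^^^
  File "g.py", line 10, in go
    print("t",s["t"],"pos",(s["eef_pos"]*1000).round(1),"yaw",np.degrees(np.arctan2(yy[1],yy[0])).round(1),"w",s["gripper_width"].round(4),"F",s["contact_force"].round(1),"M",s["wrist_torque"].round(2))
                                                                                                               ^^^^^^^^^^^^^^^^^^^^^^^^
AttributeError: 'float' object has no attribute 'round'
```

```bash
sed -i 's/s\["gripper_width"\].round(4)/round(float(s["gripper_width"]),4)/' g.py; python3 g.py 456 -171 290 -13.8
python3 - <<'E'
from h import *
T,S=load("top0"),load("side0")
def mask(c,lo,hi,roi):
    h=cv2.cvtColor(c["frame"],cv2.COLOR_RGB2HSV);m=cv2.inRange(h,lo,hi)
    z=np.zeros_like(m);x0,y0,x1,y1=roi;z[y0:y1,x0:x1]=m[y0:y1,x0:x1];return np.argwhere(z>0)[:,::-1].astype(float)
a=mask(T,(0,130,90),(6,255,255),(276,170,306,215));b=mask(S,(0,130,90),(6,255,255),(260,160,295,190))
print(tri(T,a.mean(0),S,b.mean(0)))
a=mask(T,(5,90,70),(20,255,255),(310,235,400,280));b=mask(S,(5,90,70),(20,255,255),(275,220,360,280))
print(tri(T,a.mean(0),S,b.mean(0)))
E
```

```text
t 0.1 pos [224.2 529.2 238.8] yaw 67.0 w 0.0855 F [-0.4  0.1  0.4] M [-0.    0.   -0.04]
shift [-486.6 -554.4  -50.7] rot [-0.1  0.  80.8]
(array([ 0.58139698, -0.03585433,  0.27936654]), np.float64(0.0002702924588843588))
(array([ 0.45500504, -0.18743575,  0.22586555]), np.float64(0.0017766582669304098))
```

play_rows --moves '[{"tx": 0,"ty": 0,"tz": -50,"rz": 0,"gripper": 0.2},{"tx": -487,"ty": -554,"tz": -51,"rz": 81,"gripper": 0.2},{"tx": -487,"ty": -554,"tz": -51,"rz": 81,"gripper": 0.2},{"tx": -487,"ty": -554,"tz": -51,"rz": 81,"gripper": 0.2},{"tx": -487,"ty": -554,"tz": -51,"rz": 81,"gripper": 0.2}]' --force 30

```text
validation failed for argument at $.mo...
```

```bash
python3 g.py 456 -171 290 -13.8
```

```text
t 0.1 pos [224.2 529.2 238.8] yaw 67.0 w 0.0855 F [-0.4  0.1  0.4] M [-0.    0.   -0.04]
shift [-486.6 -554.4  -50.7] rot [-0.1  0.  80.8]
```

play_rows --moves '[{"tx": 0,"ty": 0,"tz": -50,"rx": 0,"ry": 0,"rz": 0,"gripper": 0.2},{"tx": -487,"ty": -554,"tz": -51,"rx": 0,"ry": 0,"rz": 81,"gripper": 0.2}]' --force 30

```text
t: 0.35
eef_pos: [0.2443, 0.4721, 0.2922]
eef_rot: [0.001, 0.29, 0.957, 0.002]
contact_force: [2.1, -0.1, 0.1]
gripper_width: 0.052
```

```bash
python3 g.py 456 -171 290 -13.8
```

```text
t 0.35 pos [244.3 472.1 292.2] yaw 56.3 w 0.052 F [ 2.1 -0.1  0.1] M [-0.03 -0.01 -0.02]
shift [-5.330e+02 -4.175e+02  2.000e-01] rot [ 0.2 -0.2 70.1]
```

play_rows --moves '[{"tx": -533,"ty": -418,"tz": 0,"rx": 0,"ry": 0,"rz": 70,"gripper": 0.2},{"tx": -533,"ty": -418,"tz": 0,"rx": 0,"ry": 0,"rz": 70,"gripper": 0.2},{"tx": -533,"ty": -418,"tz": 0,"rx": 0,"ry": 0,"rz": 70,"gripper": 0.2},{"tx": -533,"ty": -418,"tz": 0,"rx": 0,"ry": 0,"rz": 70,"gripper": 0.2},{"tx": -533,"ty": -418,"tz": 0,"rx": 0,"ry": 0,"rz": 70,"gripper": 0.2}]' --force 30

```text
t: 0.98
eef_pos: [0.3415, 0.1714, 0.2893]
eef_rot: [0.0, 0.693, 0.721, 0.0]
contact_force: [1.5, 0.6, 0.4]
gripper_width: 0.0513
```

```bash
python3 g.py 456 -171 290 -13.8
```

```text
t 0.975 pos [341.5 171.4 289.3] yaw 2.3 w 0.0513 F [1.5 0.6 0.4] M [-0.03 -0.02 -0.01]
shift [-346.6  100.9   -0.6] rot [ 0.  -0.  16.1]
```

play_rows --moves '[{"tx": -347,"ty": 101,"tz": 0,"rx": 0,"ry": 0,"rz": 16,"gripper": 0.2},{"tx": -347,"ty": 101,"tz": 0,"rx": 0,"ry": 0,"rz": 16,"gripper": 0.2},{"tx": -347,"ty": 101,"tz": 0,"rx": 0,"ry": 0,"rz": 16,"gripper": 0.2},{"tx": -347,"ty": 101,"tz": 0,"rx": 0,"ry": 0,"rz": 16,"gripper": 0.2},{"tx": -347,"ty": 101,"tz": 0,"rx": 0,"ry": 0,"rz": 16,"gripper": 0.2}]' --force 30

```text
t: 1.6
eef_pos: [0.4424, -0.1247, 0.2894]
eef_rot: [0.0, 0.785, 0.619, 0.0]
contact_force: [1.3, 1.4, 0.2]
gripper_width: 0.0511
```

```bash
python3 g.py 456 -171 240 -13.8
```

```text
t 1.6 pos [ 442.4 -124.7  289.4] yaw -13.5 w 0.0511 F [1.3 1.4 0.2] M [ 0.03 -0.02 -0.  ]
shift [-41.9  24.   49.4] rot [ 0.  -0.   0.3]
```

play_rows --moves '[{"tx": -42,"ty": 24,"tz": 0,"rx": 0,"ry": 0,"rz": 0,"gripper": 0.2},{"tx": -42,"ty": 24,"tz": 0,"rx": 0,"ry": 0,"rz": 0,"gripper": 0.2},{"tx": -42,"ty": 24,"tz": 0,"rx": 0,"ry": 0,"rz": 0,"gripper": 0.2}]' --force 30

```text
t: 1.98
eef_pos: [0.4556, -0.1686, 0.2891]
eef_rot: [-0.0, 0.785, 0.619, -0.0]
contact_force: [-0.1, -0.0, -0.2]
gripper_width: 0.0515
```

```bash
python3 g.py 455 -171 217 -13.8; python3 - <<'E'
from h import *
from rig import env
c=env.capture("side");crop(c,215,135,415,335,3,"pics/s1.png")
E
```

```text
t 1.975 pos [ 455.6 -168.6  289.1] yaw -13.4 w 0.0515 F [-0.1 -0.  -0.2] M [-0.05  0.07 -0.01]
shift [-2.5 -0.  72.1] rot [-0.  -0.   0.4]
```

View pics/s1.png

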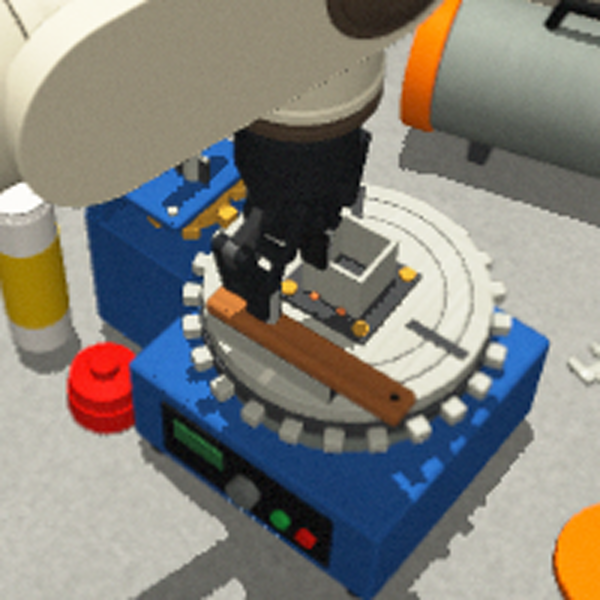

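The open fingers hang over the brush's +y half (around pixel 265,290 in the crop), clear of the tube; the brush back runs (225,300)–(405,405). Descending.

play_rows --moves '[{"tx": -3,"ty": 0,"tz": 40,"rx": 0,"ry": 0,"rz": 0.4,"gripper": 0.2},{"tx": -3,"ty": 0,"tz": 62,"rx": 0,"ry": 0,"rz": 0.4,"gripper": 0.2},{"tx": -3,"ty": 0,"tz": 72,"rx": 0,"ry": 0,"rz": 0.4,"gripper": 0.2},{"tx": -3,"ty": 0,"tz": 72,"rx": 0,"ry": 0,"rz": 0.4,"gripper": -0.6},{"tx": -3,"ty": 0,"tz": 72,"rx": 0,"ry": 0,"rz": 0.4,"gripper": -0.6}]' --force 30

```text
t: 2.65
eef_pos: [0.4555, -0.1717, 0.2185]
eef_rot: [0.001, 0.787, 0.617, 0.0]
contact_force: [-0.4, 0.2, -0.8]
gripper_width: 0.0275
```

```bash
python3 g.py 455 -171 320 -13.8
```

```text
t 2.65 pos [ 455.5 -171.7  218.5] yaw -13.8 w 0.0275 F [-0.4  0.2 -0.8] M [-0.02  0.03 -0.07]
shift [   0.5   -0.5 -101.5] rot [0.1 0.  0. ]
```

Width 27.5 mm: the brush is held. Lift.

play_rows --moves '[{"tx": 0,"ty": 0,"tz": -5,"rx": 0,"ry": 0,"rz": 0,"gripper": -0.6},{"tx": 0,"ty": 0,"tz": -60,"rx": 0,"ry": 0,"rz": 0,"gripper": -0.6},{"tx": 0,"ty": 0,"tz": -112,"rx": 0,"ry": 0,"rz": 0,"gripper": -0.6},{"tx": 0,"ty": 0,"tz": -112,"rx": 0,"ry": 0,"rz": 0,"gripper": -0.6}]' --force 40

```text
t: 3.15
eef_pos: [0.4559, -0.1722, 0.3339]
eef_rot: [0.003, 0.787, 0.617, 0.001]
contact_force: [-0.3, 0.5, -1.7]
gripper_width: 0.0269
```

```bash
python3 g.py 629 308 325 -5.2; python3 - <<'E'
from h import *
from rig import env
c=env.capture("side");cv2.imwrite("pics/s2.png",c["frame"][:,:,::-1])
E
```

```text
t 3.15 pos [ 455.9 -172.2  333.9] yaw -13.8 w 0.0269 F [-0.3  0.5 -1.7] M [ 0.03 -0.01 -0.  ]
shift [507.7  53.3   8.3] rot [ 0.4  0.1 -8.6]
```

View pics/s2.png

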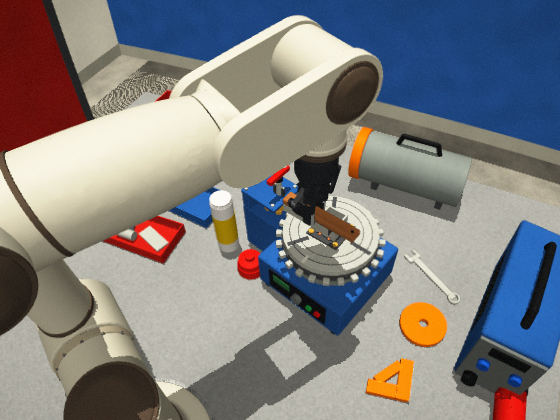

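The brush is held level above the turntable (around 335,225), clear of the job. Carry.

play_rows --moves '[{"tx": 508,"ty": 53,"tz": 0,"rx": 0,"ry": 0,"rz": -8.6,"gripper": -0.6},{"tx": 508,"ty": 53,"tz": 0,"rx": 0,"ry": 0,"rz": -8.6,"gripper": -0.6},{"tx": 508,"ty": 53,"tz": 0,"rx": 0,"ry": 0,"rz": -8.6,"gripper": -0.6},{"tx": 508,"ty": 53,"tz": 0,"rx": 0,"ry": 0,"rz": -8.6,"gripper": -0.6},{"tx": 508,"ty": 53,"tz": 0,"rx": 0,"ry": 0,"rz": -8.6,"gripper": -0.6}]' --force 40

```text
t: 3.82
eef_pos: [0.561, 0.1244, 0.3283]
eef_rot: [-0.0, 0.739, 0.674, -0.001]
contact_force: [1.0, -2.3, -0.7]
gripper_width: 0.0275
```

```bash
python3 g.py 629 308 325 -5.2
```

```text
t 3.825 pos [561.  124.4 328.3] yaw -5.2 w 0.0275 F [ 1.  -2.3 -0.7] M [-0.05  0.01 -0.01]
shift [189.1  51.1   3.2] rot [-0.1  0.  -0. ]
```

play_rows --moves '[{"tx": 189,"ty": 51,"tz": 0,"rx": 0,"ry": 0,"rz": 0,"gripper": -0.6},{"tx": 189,"ty": 51,"tz": 0,"rx": 0,"ry": 0,"rz": 0,"gripper": -0.6},{"tx": 189,"ty": 51,"tz": 0,"rx": 0,"ry": 0,"rz": 0,"gripper": -0.6},{"tx": 189,"ty": 51,"tz": 0,"rx": 0,"ry": 0,"rz": 0,"gripper": -0.6},{"tx": 189,"ty": 51,"tz": 0,"rx": 0,"ry": 0,"rz": 0,"gripper": -0.6}]' --force 40

```text
t: 4.45
eef_pos: [0.6288, 0.306, 0.3278]
eef_rot: [-0.0, 0.738, 0.674, -0.001]
contact_force: [0.1, 0.5, -1.8]
gripper_width: 0.0274
```

```bash
python3 g.py 629 308 60 -5.2
```

```text
t 4.45 pos [628.8 306.  327.8] yaw -5.2 w 0.0274 F [ 0.1  0.5 -1.8] M [-0.04  0.05 -0.01]
shift [  2.3   0.6 267.8] rot [-0.1  0.1  0. ]
```

play_rows --moves '[{"tx": 2,"ty": 0,"tz": 265,"rx": 0,"ry": 0,"rz": 0,"gripper": -0.6},{"tx": 2,"ty": 0,"tz": 265,"rx": 0,"ry": 0,"rz": 0,"gripper": -0.6},{"tx": 2,"ty": 0,"tz": 265,"rx": 0,"ry": 0,"rz": 0,"gripper": -0.6},{"tx": 2,"ty": 0,"tz": 265,"rx": 0,"ry": 0,"rz": 0,"gripper": -0.6},{"tx": 2,"ty": 0,"tz": 265,"rx": 0,"ry": 0,"rz": 0,"gripper": -0.6}]' --force 40

```text
t: 5.08
eef_pos: [0.6272, 0.3057, 0.0609]
eef_rot: [-0.001, 0.739, 0.674, -0.003]
contact_force: [0.5, 0.6, -0.6]
gripper_width: 0.0272
```

```bash
python3 g.py 629 308 20.5 -5.2; python3 - <<'E'
from h import *
from rig import env
c=env.capture("side");crop(c,110,130,270,270,4,"pics/s3.png")
c=env.capture("top");crop(c,110,130,270,270,4,"pics/t3.png")
E
```

```text
t 5.075 pos [627.2 305.7  60.9] yaw -5.3 w 0.0272 F [ 0.5  0.6 -0.6] M [-0.01 -0.01 -0.01]
shift [ 2.6  1.8 40.4] rot [-0.3  0.2 -0.1]
```

View pics/s3.png

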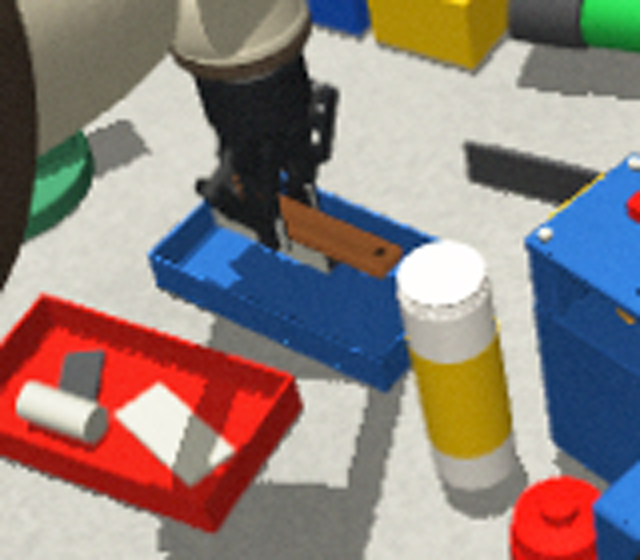

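View pics/t3.png

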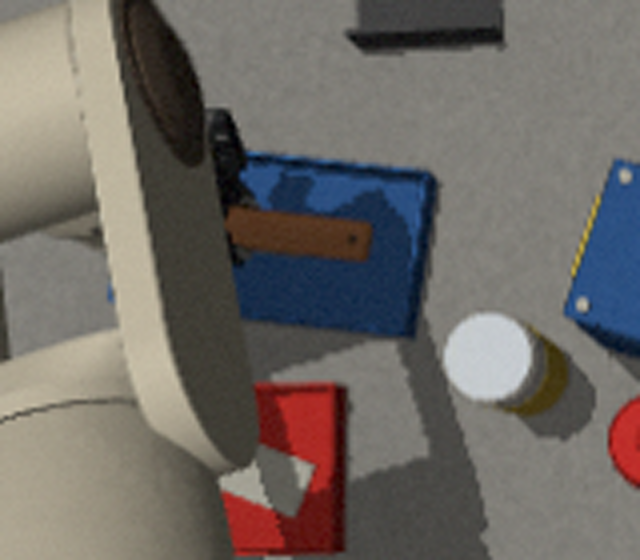

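Brush is above the blue tray's floor (top crop: back 230–370, 235; tray inner right edge ~415), well inside. Lower and release.

play_rows --moves '[{"tx": 1,"ty": 0,"tz": 25,"rx": 0,"ry": 0,"rz": 0,"gripper": -0.6},{"tx": 1,"ty": 0,"tz": 38,"rx": 0,"ry": 0,"rz": 0,"gripper": -0.6},{"tx": 1,"ty": 0,"tz": 39,"rx": 0,"ry": 0,"rz": 0,"gripper": -0.6},{"tx": 1,"ty": 0,"tz": 39,"rx": 0,"ry": 0,"rz": 0,"gripper": 0.1},{"tx": 1,"ty": 0,"tz": 39,"rx": 0,"ry": 0,"rz": 0,"gripper": 0.1}]' --force 40

```text
t: 5.8
eef_pos: [0.6297, 0.309, 0.0266]
eef_rot: [0.0, 0.739, 0.674, 0.001]
contact_force: [-0.1, -0.1, 0.2]
gripper_width: 0.0467
```

```bash
python3 g.py 629 308 330 -5.2
```

```text
t 5.8 pos [629.7 309.   26.6] yaw -5.2 w 0.0467 F [-0.1 -0.1  0.2] M [ 0.02 -0.01  0.04]
shift [-9.000e-01 -1.000e-01 -3.034e+02] rot [ 0.1 -0.  -0. ]
```

play_rows --moves '[{"tx": 0,"ty": 0,"tz": -50,"rx": 0,"ry": 0,"rz": 0,"gripper": 0.1},{"tx": 0,"ty": 0,"tz": -110,"rx": 0,"ry": 0,"rz": 0,"gripper": 0.1},{"tx": 0,"ty": 0,"tz": -172,"rx": 0,"ry": 0,"rz": 0,"gripper": 0.1},{"tx": 0,"ty": 0,"tz": -234,"rx": 0,"ry": 0,"rz": 0,"gripper": -0.2},{"tx": 0,"ty": 0,"tz": -295,"rx": 0,"ry": 0,"rz": 0,"gripper": -0.2}]' --force 40

```text
t: 6.42
eef_pos: [0.6287, 0.3087, 0.3235]
eef_rot: [0.0, 0.739, 0.674, 0.001]
contact_force: [0.6, 0.5, -0.7]
gripper_width: 0.0343
```

```bash
python3 g.py 580 -36 345 -104.3; python3 - <<'E'
from h import *
from rig import env
c=env.capture("side");crop(c,110,130,270,270,4,"pics/s4.png")
c=env.capture("top");crop(c,110,130,270,270,4,"pics/t4.png")
E
```

```text
t 6.425 pos [628.7 308.7 323.5] yaw -5.2 w 0.0343 F [ 0.6  0.5 -0.7] M [-0.   -0.01 -0.02]
shift [-347.7  -17.1  -21.7] rot [ 0.  -0.1 99.1]
```

View pics/s4.png

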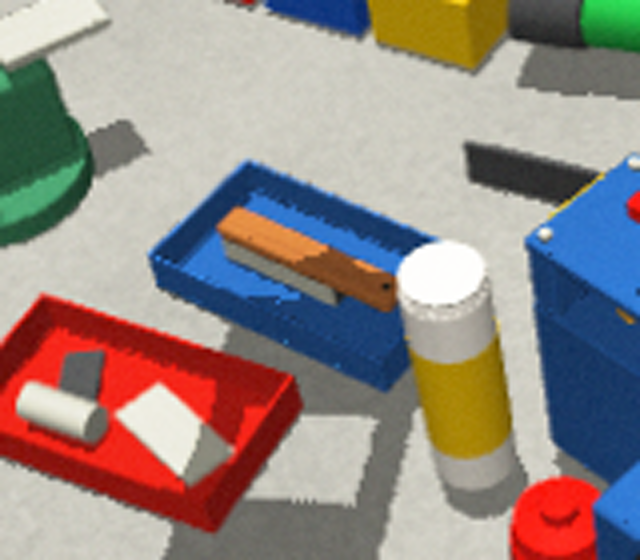

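The brush rests bristles-down in the middle of the blue tray (crop 220–395, 215–305). Now to the T-bar.

play_rows --moves '[{"tx": -348,"ty": -17,"tz": -22,"rx": 0,"ry": 0,"rz": 99,"gripper": -0.2},{"tx": -348,"ty": -17,"tz": -22,"rx": 0,"ry": 0,"rz": 99,"gripper": -0.2},{"tx": -348,"ty": -17,"tz": -22,"rx": 0,"ry": 0,"rz": 99,"gripper": -0.2},{"tx": -348,"ty": -17,"tz": -22,"rx": 0,"ry": 0,"rz": 99,"gripper": -0.2},{"tx": -348,"ty": -17,"tz": -22,"rx": 0,"ry": 0,"rz": 99,"gripper": -0.2}]' --force 20

```text
t: 7.15
eef_pos: [0.5849, -0.0018, 0.341]
eef_rot: [0.0, 0.964, 0.265, 0.001]
contact_force: [1.4, 0.3, -0.4]
gripper_width: 0.0338
```

```bash
python3 g.py 580 -36 345 -104.3
```

```text
t 7.15 pos [584.9  -1.8 341. ] yaw -59.3 w 0.0338 F [ 1.4  0.3 -0.4] M [-0.   -0.02 -0.02]
shift [-21.7  26.9  -4. ] rot [ 0.  -0.1 45. ]
```

play_rows --moves '[{"tx": -22,"ty": 27,"tz": 0,"rx": 0,"ry": 0,"rz": 45,"gripper": -0.2},{"tx": -22,"ty": 27,"tz": 0,"rx": 0,"ry": 0,"rz": 45,"gripper": -0.2},{"tx": -22,"ty": 27,"tz": 0,"rx": 0,"ry": 0,"rz": 45,"gripper": -0.2},{"tx": -22,"ty": 27,"tz": 0,"rx": 0,"ry": 0,"rz": 45,"gripper": -0.2},{"tx": -22,"ty": 27,"tz": 0,"rx": 0,"ry": 0,"rz": 45,"gripper": -0.2}]' --force 20

```text
t: 7.78
eef_pos: [0.5807, -0.0345, 0.3406]
eef_rot: [0.0, 0.993, -0.122, 0.0]
contact_force: [-0.6, -0.3, 1.3]
gripper_width: 0.0342
```

```bash
python3 g.py 580 -36 283 -104.3; python3 - <<'E'
from h import *
from rig import env
c=env.capture("side");crop(c,210,110,350,250,4,"pics/s5.png")
c=env.capture("top");crop(c,230,130,370,270,4,"pics/t5.png")
E
```

```text
t 7.775 pos [580.7 -34.5 340.6] yaw -104.0 w 0.0342 F [-0.6 -0.3  1.3] M [ 0.02 -0.02 -0.01]
shift [-0.3  1.6 57.6] rot [ 0.  -0.   0.3]
```

View pics/s5.png

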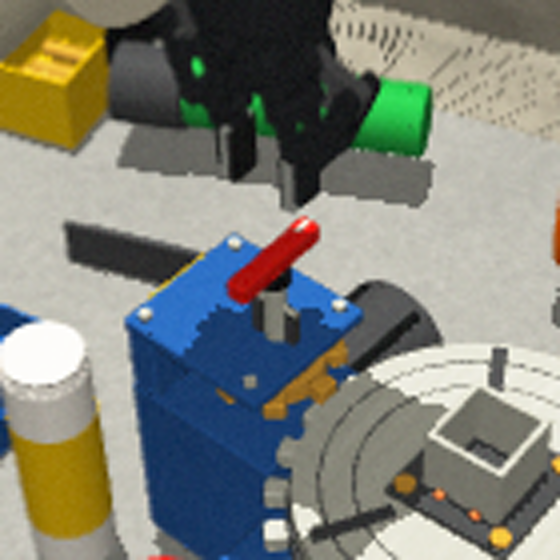

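View pics/t5.png

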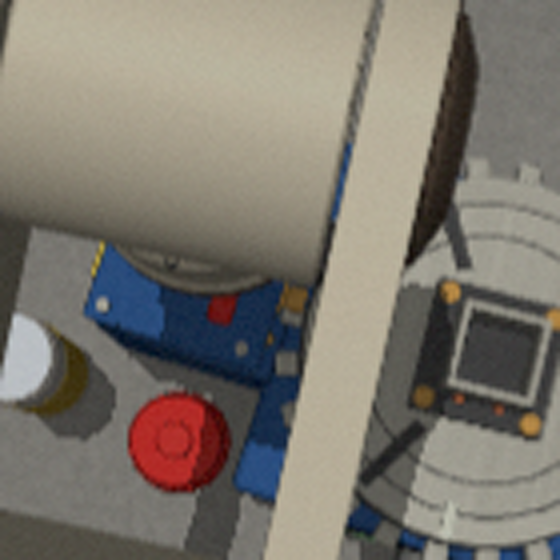

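The two fingertips (side crop 237,180 and 295,205) stand above and either side of the red bar (235–318, 225–295). Lower around it and narrow the opening.

play_rows --moves '[{"tx": 0,"ty": 1.5,"tz": 30,"rx": 0,"ry": 0,"rz": 0,"gripper": -0.2},{"tx": 0,"ty": 1.5,"tz": 50,"rx": 0,"ry": 0,"rz": 0,"gripper": -0.2},{"tx": 0,"ty": 1.5,"tz": 58,"rx": 0,"ry": 0,"rz": 0,"gripper": -0.2},{"tx": 0,"ty": 1.5,"tz": 58,"rx": 0,"ry": 0,"rz": 0,"gripper": -0.2}]' --force 20

```text
t: 8.38
eef_pos: [0.5804, -0.0359, 0.2823]
eef_rot: [0.0, 0.993, -0.121, -0.0]
contact_force: [-0.7, -0.1, 0.2]
gripper_width: 0.0342
```

```bash
python3 g.py 580 -36 283 -104.3; python3 - <<'E'
from h import *
from rig import env
c=env.capture("side");crop(c,230,130,330,230,6,"pics/s6.png")
E
```

```text
t 8.375 pos [580.4 -35.9 282.3] yaw -103.8 w 0.0342 F [-0.7 -0.1  0.2] M [ 0.04 -0.02  0.03]
shift [-0.3  0.2 -0.7] rot [0.  0.  0.5]
```

View pics/s6.png

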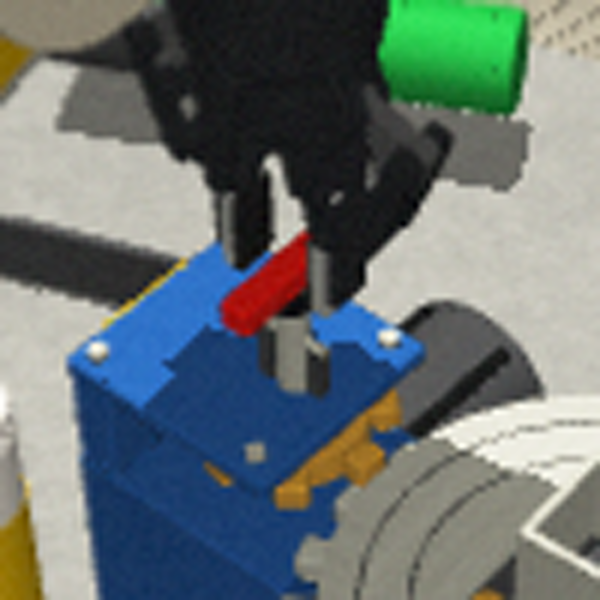

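Fingers straddle the bar with clear gaps on both sides (bar 225–310, 235–330, fingertips at 240,260 and 330,300). Narrow and turn anticlockwise.

play_rows --moves '[{"tx": 0,"ty": 0,"tz": 0,"rx": 0,"ry": 0,"rz": 0.5,"gripper": -0.58},{"tx": 0,"ty": 0,"tz": 0,"rx": 0,"ry": 0,"rz": 0.5,"gripper": -0.58},{"tx": 0,"ty": 0,"tz": 0,"rx": 0,"ry": 0,"rz": -8,"gripper": -0.58},{"tx": 0,"ty": 0,"tz": 0,"rx": 0,"ry": 0,"rz": -16,"gripper": -0.58},{"tx": 0,"ty": 0,"tz": 0,"rx": 0,"ry": 0,"rz": -24,"gripper": -0.58}]' --force 20

```text
t: 9.05
eef_pos: [0.5809, -0.0355, 0.2825]
eef_rot: [-0.0, 0.996, 0.09, 0.001]
contact_force: [3.2, 6.0, 0.1]
gripper_width: 0.0178
```

```bash
python3 g.py 580 -36 283 -32.3; python3 - <<'E'
from h import *
from rig import env
c=env.capture("side");crop(c,230,130,330,230,6,"pics/s7.png")
E
```

```text
t 9.05 pos [580.9 -35.5 282.5] yaw -79.6 w 0.0178 F [3.2 6.  0.1] M [ 0.95 -0.67 -0.13]
shift [-1.   0.4 -0.5] rot [  0.   -0.1 -47.3]
```

View pics/s7.png

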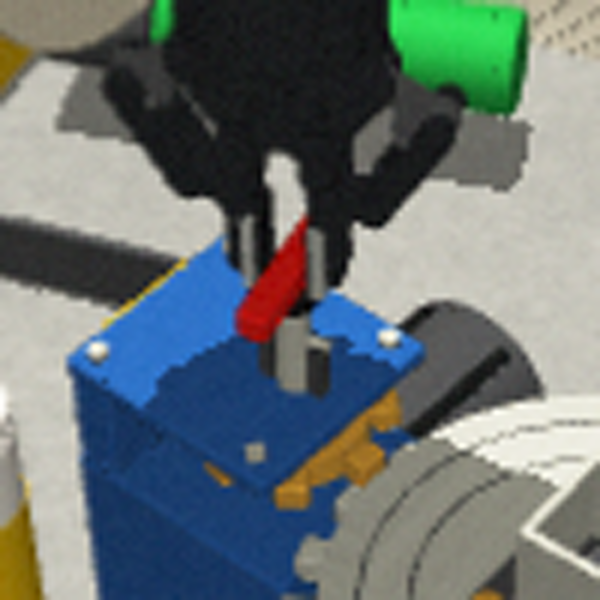

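```bash
python3 g.py 582 -34 283 -31
```

```text
t 9.1 pos [580.8 -35.5 282.5] yaw -79.2 w 0.0179 F [1.5 2.3 0.2] M [ 0.37 -0.29 -0.08]
shift [ 1.5 -1.2 -0.5] rot [  0.   -0.1 -48.2]
```

play_rows --moves '[{"tx": 0.7,"ty": -0.6,"tz": 0,"rx": 0,"ry": 0,"rz": -10,"gripper": -0.58},{"tx": 0.7,"ty": -0.6,"tz": 0,"rx": 0,"ry": 0,"rz": -20,"gripper": -0.58},{"tx": 0.7,"ty": -0.6,"tz": 0,"rx": 0,"ry": 0,"rz": -30,"gripper": -0.58},{"tx": 0.7,"ty": -0.6,"tz": 0,"rx": 0,"ry": 0,"rz": -39,"gripper": -0.58},{"tx": 0.7,"ty": -0.6,"tz": 0,"rx": 0,"ry": 0,"rz": -46,"gripper": -0.58}]' --force 20

```text
t: 9.72
eef_pos: [0.581, -0.0354, 0.2823]
eef_rot: [0.0, 0.882, 0.472, -0.0]
contact_force: [0.7, -2.1, -1.4]
gripper_width: 0.0182
```

```bash
python3 g.py 580 -36 283 -29; python3 - <<'E'
from h import *
from rig import env
c=env.capture("side");crop(c,230,130,330,230,6,"pics/s8.png")
E
```

```text
t 9.725 pos [581.  -35.4 282.3] yaw -33.7 w 0.0182 F [ 0.7 -2.1 -1.4] M [-0.27 -0.12 -0.14]
shift [-1.1 -0.5 -0.7] rot [ 0.   0.  -4.7]
```

View pics/s8.png

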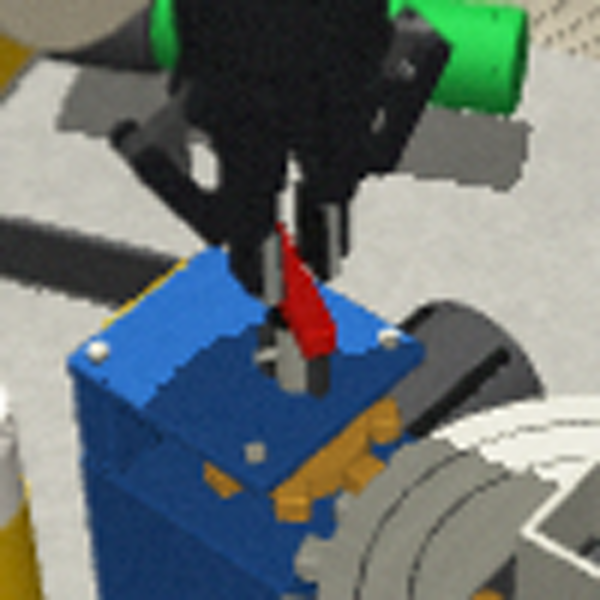

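The bar has turned about 60° (now from 280,235 to 320,345) and its cross pin shows out of the notch. A few degrees more, then open and rise.

play_rows --moves '[{"tx": 0,"ty": 0,"tz": 0,"rx": 0,"ry": 0,"rz": -4,"gripper": -0.58},{"tx": 0,"ty": 0,"tz": 0,"rx": 0,"ry": 0,"rz": -4,"gripper": -0.2},{"tx": 0,"ty": 0,"tz": 0,"rx": 0,"ry": 0,"rz": -4,"gripper": -0.2},{"tx": 0,"ty": 0,"tz": -40,"rx": 0,"ry": 0,"rz": -4,"gripper": -0.2},{"tx": 0,"ty": 0,"tz": -70,"rx": 0,"ry": 0,"rz": -4,"gripper": -0.2}]' --force 20

```text
t: 10.4
eef_pos: [0.5809, -0.0351, 0.3536]
eef_rot: [0.0, 0.866, 0.5, 0.0]
contact_force: [-0.1, 0.6, -0.2]
gripper_width: 0.0341
```

```bash
python3 g.py 539.5 -185 360 -14.3; python3 - <<'E'
from h import *
from rig import env
c=env.capture("side");crop(c,230,130,330,230,6,"pics/s9.png");pickle.dump(c,open("s9.pkl","wb"))
E
```

```text
t 10.4 pos [580.9 -35.1 353.6] yaw -30.0 w 0.0341 F [-0.1  0.6 -0.2] M [ 0.01  0.02 -0.05]
shift [-150.5   39.2   -6.4] rot [  0.   -0.  -15.7]
```

View pics/s9.png

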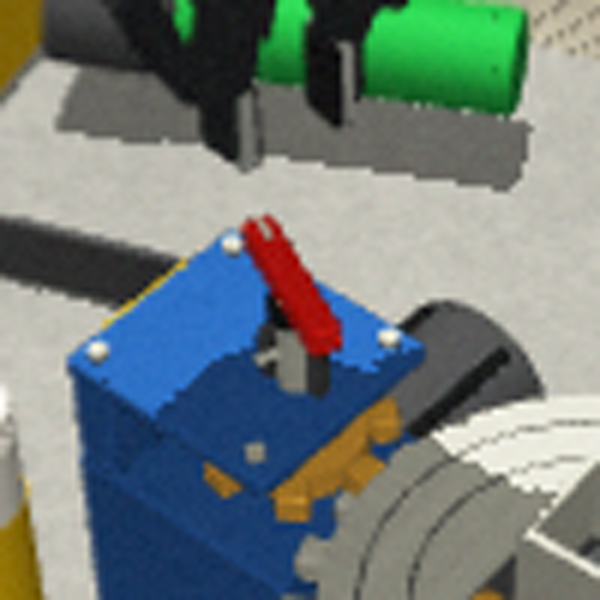

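```bash
cat > tb.py <<'E'
from h import *
def tb(c,ax=(.5805,-.036)):
    h=cv2.cvtColor(c["frame"],cv2.COLOR_RGB2HSV);m=cv2.inRange(h,(0,130,80),(6,255,255))|cv2.inRange(h,(176,130,80),(180,255,255))
    z=np.zeros_like(m);z[155:200,255:300]=m[155:200,255:300]
    q=np.argwhere(z>0)[:,::-1].astype(np.float32);u=q.mean(0);r=cv2.minAreaRect(q);bc=np.array(r[0])
    for H in (.279,.271,.265,.259): print(H,proj(c,[ax+(H,)]).round(2))
    print("n",len(q),"centroid",u,"rect",r)
    for H in (.279,.271,.259):
        p=cv2.minAreaRect((plane(c,q,H+.003)[:,:2]*1000).astype(np.float32));print(H,np.round(p[0],1),np.round(p[1],1),round(p[2],1))
if __name__=="__main__":
    import sys
    for n in sys.argv[1:]: print(n);tb(load(n))
E
python3 tb.py side0 s9
```

```text
side0
0.279 [[278.   175.12]]
0.271 [[278.11 177.64]]
0.265 [[278.18 179.51]]
0.259 [[278.26 181.37]]
n 184 centroid [277.7663  174.97282] rect ((278.141357421875, 174.59652709960938), (7.22495698928833, 27.65414810180664), 48.36646270751953)
0.279 [580.2 -37.1] [19.8 75.9] 76.9
0.271 [587.7 -33.4] [20.  76.8] 76.9
0.259 [598.8 -27.7] [20.3 78.1] 76.9
s9
0.279 [[278.   175.12]]
0.271 [[278.11 177.64]]
0.265 [[278.18 179.51]]
0.259 [[278.26 181.37]]
n 149 centroid [278.4161  177.71141] rect ((278.08154296875, 177.2575225830078), (24.894628524780273, 6.420194149017334), 58.392494201660156)
0.279 [571.8 -40.3] [76.  15.4] 47.9
0.271 [579.1 -36.6] [76.9 15.6] 47.9
0.259 [590.1 -31. ] [78.2 15.9] 47.9
```

The T-bar is free and its centre (278.4,177.7) matches height 271 mm: pinion on tooth ends, turned about 62°. Now to the job.

play_rows --moves '[{"tx": -150,"ty": 40,"tz": -6,"rx": 0,"ry": 0,"rz": -15.7,"gripper": 0.6},{"tx": -150,"ty": 40,"tz": -6,"rx": 0,"ry": 0,"rz": -15.7,"gripper": 0.6},{"tx": -150,"ty": 40,"tz": -6,"rx": 0,"ry": 0,"rz": -15.7,"gripper": 0.6},{"tx": -150,"ty": 40,"tz": -6,"rx": 0,"ry": 0,"rz": -15.7,"gripper": 0.6},{"tx": -150,"ty": 40,"tz": -6,"rx": 0,"ry": 0,"rz": -15.7,"gripper": 0.6}]' --force 40

```text
t: 11.08
eef_pos: [0.5409, -0.1848, 0.358]
eef_rot: [-0.0, 0.79, 0.614, 0.0]
contact_force: [0.9, 0.6, 0.2]
gripper_width: 0.0687
```

```bash
python3 g.py 540.5 -185.5 232 -14.3; python3 - <<'E'
from h import *
from rig import env
c=env.capture("side");crop(c,250,110,410,270,4,"pics/s10.png")
E
```

```text
t 11.075 pos [ 540.9 -184.8  358. ] yaw -14.3 w 0.0687 F [0.9 0.6 0.2] M [-0.01 -0.02 -0.01]
shift [ -0.8  -0.2 126. ] rot [-0. -0. -0.]
```

View pics/s10.png

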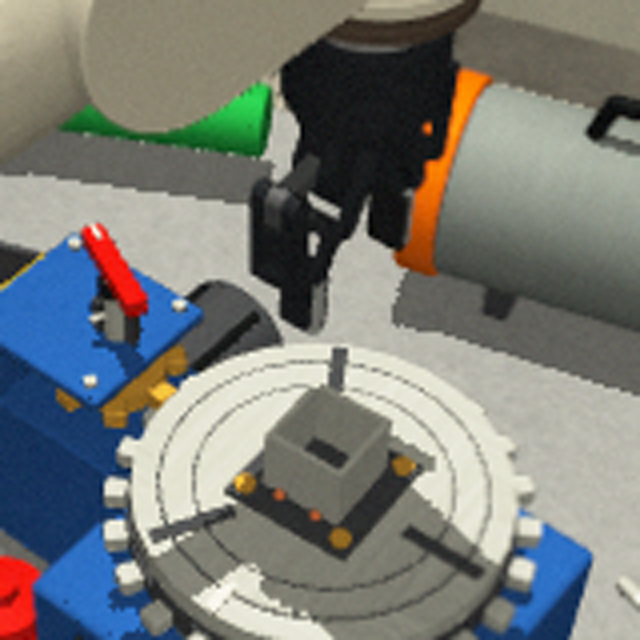

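Gripper hangs above the job, jaws on the tube's x faces; tube top at (330,450). Descend and grip.

play_rows --moves '[{"tx": -0.8,"ty": 0,"tz": 55,"rx": 0,"ry": 0,"rz": 0,"gripper": 0.6},{"tx": -0.8,"ty": 0,"tz": 95,"rx": 0,"ry": 0,"rz": 0,"gripper": 0.6},{"tx": -0.8,"ty": 0,"tz": 118,"rx": 0,"ry": 0,"rz": 0,"gripper": 0.6},{"tx": -0.8,"ty": 0,"tz": 126,"rx": 0,"ry": 0,"rz": 0,"gripper": 0.6},{"tx": -0.8,"ty": 0,"tz": 126,"rx": 0,"ry": 0,"rz": 0,"gripper": 0.6}]' --force 40

```text
t: 11.75
eef_pos: [0.5408, -0.1854, 0.2325]
eef_rot: [0.0, 0.789, 0.614, 0.0]
contact_force: [0.1, -0.0, 0.8]
gripper_width: 0.0682
```

play_rows --moves '[{"tx": 0,"ty": 0,"tz": 0,"rx": 0,"ry": 0,"rz": 0,"gripper": 0.0},{"tx": 0,"ty": 0,"tz": 0,"rx": 0,"ry": 0,"rz": 0,"gripper": 0.0},{"tx": 0,"ty": 0,"tz": 0,"rx": 0,"ry": 0,"rz": 0,"gripper": 0.0}]' --force 40

```text
t: 12.12
eef_pos: [0.5382, -0.1852, 0.2337]
eef_rot: [-0.002, 0.789, 0.614, -0.002]
contact_force: [-31.4, 9.8, 17.2]
gripper_width: 0.0496
```

```bash
python3 g.py 540.5 -185.5 232 -14.3; python3 - <<'E'
from h import *
from rig import env
c=env.capture("side");crop(c,250,110,410,270,4,"pics/s11.png");tb=__import__("tb");tb.tb(c)
E
```

```text
t 12.125 pos [ 538.2 -185.2  233.7] yaw -14.2 w 0.0496 F [-31.4   9.8  17.2] M [1.62 5.55 0.34]
shift [0.3 2.3 1.7] rot [-0.3  0.   0.1]
0.279 [[278.   175.12]]
0.271 [[278.11 177.64]]
0.265 [[278.18 179.51]]
0.259 [[278.26 181.37]]
n 0 centroid [nan nan] rect ((0.0, 0.0), (0.0, 0.0), 0.0)tb.py:5: RuntimeWarning: Mean of empty slice.
  q=np.argwhere(z>0)[:,::-1].astype(np.float32);u=q.mean(0);r=cv2.minAreaRect(q);bc=np.array(r[0])
  ret = um.true_divide(
Traceback (most recent call last):
  File "tb.py", line 9, in tb
    p=cv2.minAreaRect((plane(c,q,H+.003)[:,:2]*1000).astype(np.float32));print(H,np.round(p[0],1),np.round(p[1],1),round(p[2],1))
                       ~~~~~^^^^^^^^^^^^
  File "h.py", line 12, in plane
    o,d=ray(c,u); return o+d*((z-o[2])/d[:,2])[:,None]
        ~~~^^^^^
  File "h.py", line 9, in ray
    n=und(c,u); d=np.c_[n,np.ones(len(n))]@c["R"]   # R^T d
  File "h.py", line 7, in und
    return cv2.undistortPoints(u.reshape(-1,1,2),K,d,None,None).reshape(-1,2)
           ~~~~~~~~~~~~~~~~~~~^^^^^^^^^^^^^^^^^^^^^^^^^^^^^^^^^
cv2.error: OpenCV(4.12.0) /io/opencv/modules/calib3d/src/undistort.dispatch.cpp:347: error: (-215:Assertion failed) CV_IS_MAT(_src) && CV_IS_MAT(_dst) && (_src->rows == 1 || _src->cols == 1) && (_dst->rows == 1 || _dst->cols == 1) && _src->cols + _src->rows - 1 == _dst->rows + _dst->cols - 1 && (CV_MAT_TYPE(_src->type) == CV_32FC2 || CV_MAT_TYPE(_src->type) == CV_64FC2) && (CV_MAT_TYPE(_dst->type) == CV_32FC2 || CV_MAT_TYPE(_dst->type) == CV_64FC2) in function 'cvUndistortPointsInternal'
```

View pics/s11.png

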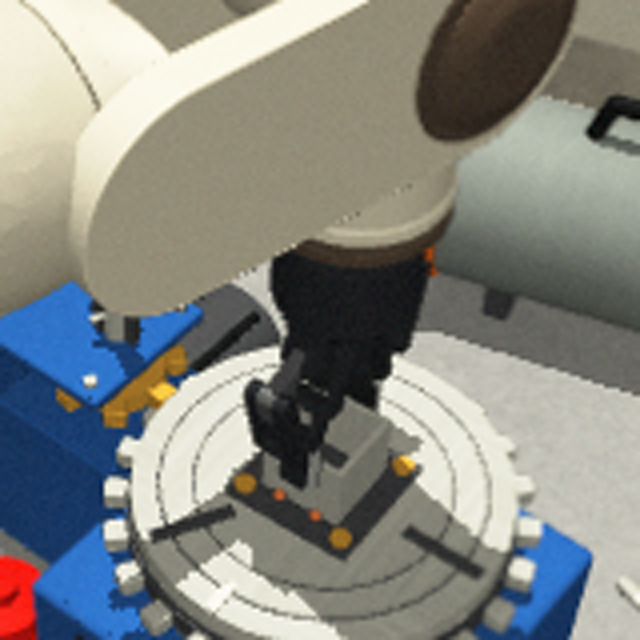

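Gripped (49.6 mm), but about 33 N of centring force along the jaws; shift the hand ~2.6 mm to relieve it, then start rocking slowly.

play_rows --moves '[{"tx": 0,"ty": -2.6,"tz": -1.2,"rx": 0,"ry": 0,"rz": 0,"gripper": 0.0},{"tx": 0,"ty": -2.6,"tz": -1.2,"rx": 0,"ry": 0,"rz": 0,"gripper": 0.0}]' --force 40

```text
t: 12.42
eef_pos: [0.538, -0.1851, 0.2338]
eef_rot: [0.0, 0.789, 0.614, 0.0]
contact_force: [-0.4, 1.1, 0.1]
gripper_width: 0.0491
```

```bash
python3 g.py 538 -185.2 234 -14.3; python3 - <<'E'
from h import *
from rig import env
c=env.capture("top");cv2.imwrite("pics/t12.png",c["frame"][:,:,::-1])
E
```

```text
t 12.425 pos [ 538.  -185.1  233.8] yaw -14.2 w 0.0491 F [-0.4  1.1  0.1] M [0.66 1.36 0.37]
shift [-0.1  0.  -0.2] rot [0.  0.  0.1]
```

View pics/t12.png

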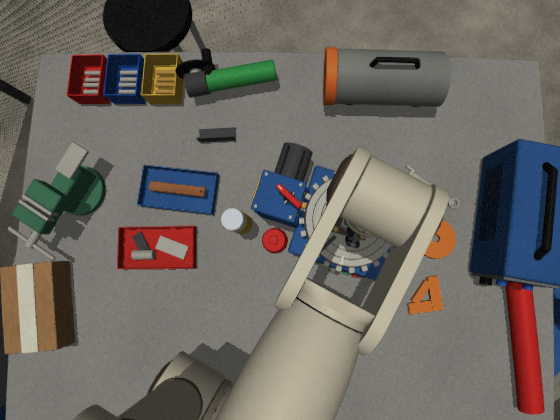

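Forces now about zero; top view shows the brush in the tray and the T-bar (290,196) visible. Rock anticlockwise slowly (0.5° a row).

play_rows --moves '[{"tx": 0,"ty": 0,"tz": 0,"rx": 0,"ry": 0,"rz": -0.5,"gripper": 0.0},{"tx": 0,"ty": 0,"tz": 0,"rx": 0,"ry": 0,"rz": -1,"gripper": 0.0},{"tx": 0,"ty": 0,"tz": 0,"rx": 0,"ry": 0,"rz": -1.5,"gripper": 0.0},{"tx": 0,"ty": 0,"tz": 0,"rx": 0,"ry": 0,"rz": -2,"gripper": 0.0},{"tx": 0,"ty": 0,"tz": 0,"rx": 0,"ry": 0,"rz": -2.5,"gripper": 0.0}]' --force 40

```text
t: 13.1
eef_pos: [0.5381, -0.1854, 0.2337]
eef_rot: [0.0, 0.776, 0.631, 0.0]
contact_force: [-4.4, 2.8, 5.2]
gripper_width: 0.0494
```

```bash
python3 g.py 538 -185.2 234 -14.3
```

```text
t 13.1 pos [ 538.1 -185.4  233.7] yaw -11.7 w 0.0494 F [-4.4  2.8  5.2] M [ 0.23  1.24 -1.21]
shift [ 0.2 -0.1 -0.3] rot [0.  0.  2.6]
```

play_rows --moves '[{"tx": 0,"ty": 0,"tz": 0,"rx": 0,"ry": 0,"rz": -0.5,"gripper": 0.0},{"tx": 0,"ty": 0,"tz": 0,"rx": 0,"ry": 0,"rz": -1,"gripper": 0.0},{"tx": 0,"ty": 0,"tz": 0,"rx": 0,"ry": 0,"rz": -1.5,"gripper": 0.0},{"tx": 0,"ty": 0,"tz": 0,"rx": 0,"ry": 0,"rz": -2,"gripper": 0.0},{"tx": 0,"ty": 0,"tz": 0,"rx": 0,"ry": 0,"rz": -2.5,"gripper": 0.0}]' --force 40

```text
t: 13.72
eef_pos: [0.5381, -0.1854, 0.2337]
eef_rot: [0.0, 0.762, 0.648, 0.0]
contact_force: [-3.9, 1.0, 4.7]
gripper_width: 0.0489
```

```bash
python3 g.py 538 -185.2 234 -14.3; python3 - <<'E'
from h import *
from rig import env
c=env.capture("top");crop(c,245,135,415,285,4.5,"pics/t13.png")
E
```

```text
t 13.725 pos [ 538.1 -185.4  233.7] yaw -9.2 w 0.0489 F [-3.9  1.   4.7] M [0.12 1.19 0.26]
shift [ 0.2 -0.1 -0.3] rot [0.  0.  5.1]
```

View pics/t13.png

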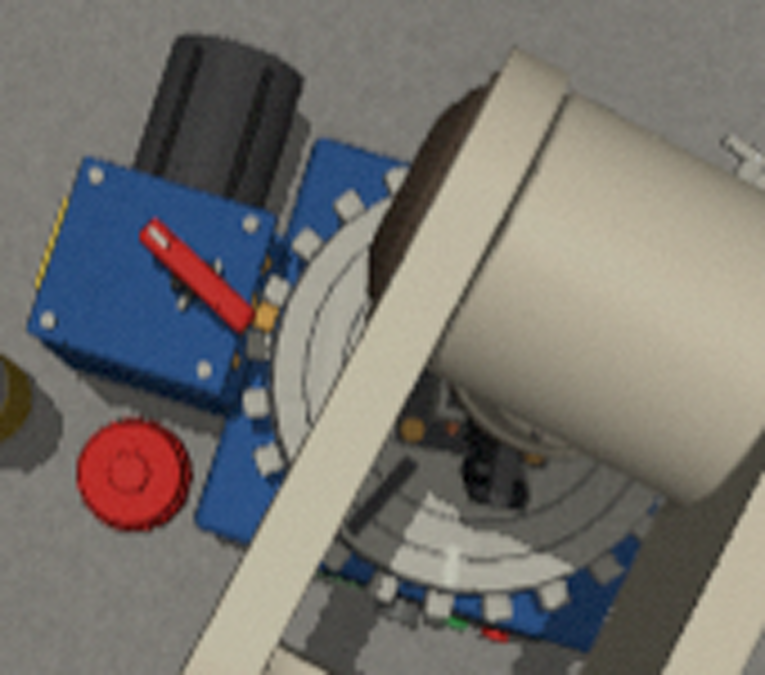

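The table follows (rim mark moved to (452,565)); the yellow pinion tooth at (265,315) sits close to a gap between ring teeth. Continue.

play_rows --moves '[{"tx": 0,"ty": 0,"tz": 0,"rx": 0,"ry": 0,"rz": -0.5,"gripper": 0.0},{"tx": 0,"ty": 0,"tz": 0,"rx": 0,"ry": 0,"rz": -1,"gripper": 0.0},{"tx": 0,"ty": 0,"tz": 0,"rx": 0,"ry": 0,"rz": -1.5,"gripper": 0.0},{"tx": 0,"ty": 0,"tz": 0,"rx": 0,"ry": 0,"rz": -2,"gripper": 0.0}]' --force 40

```text
t: 14.28
eef_pos: [0.5381, -0.1858, 0.2337]
eef_rot: [0.001, 0.75, 0.661, -0.0]
contact_force: [-4.6, -1.7, 5.2]
gripper_width: 0.0492
```

```bash
python3 g.py 538 -185.2 234 -14.3
```

```text
t 14.275 pos [ 538.1 -185.8  233.7] yaw -7.3 w 0.0492 F [-4.6 -1.7  5.2] M [-0.42  0.84 -2.07]
shift [ 0.6 -0.2 -0.3] rot [0.  0.1 7. ]
```

play_rows --moves '[{"tx": 0,"ty": 0,"tz": 0,"rx": 0,"ry": 0,"rz": -0.5,"gripper": 0.0},{"tx": 0,"ty": 0,"tz": 0,"rx": 0,"ry": 0,"rz": -1,"gripper": 0.0},{"tx": 0,"ty": 0,"tz": 0,"rx": 0,"ry": 0,"rz": -1.5,"gripper": 0.0}]' --force 40

```text
t: 14.65
eef_pos: [0.5382, -0.1854, 0.2337]
eef_rot: [0.0, 0.742, 0.671, 0.0]
contact_force: [-2.7, 2.7, 7.3]
gripper_width: 0.0489
```

```bash
python3 g.py 538 -185.2 234 -14.3; python3 - <<'E'
from h import *
from rig import env
c=env.capture("top");crop(c,245,135,415,285,4.5,"pics/t14.png")
E
```

```text
t 14.65 pos [ 538.2 -185.4  233.7] yaw -5.8 w 0.0489 F [-2.7  2.7  7.3] M [ 0.5   0.71 -2.95]
shift [ 0.2 -0.2 -0.3] rot [ 0.1 -0.   8.5]
```

View pics/t14.png

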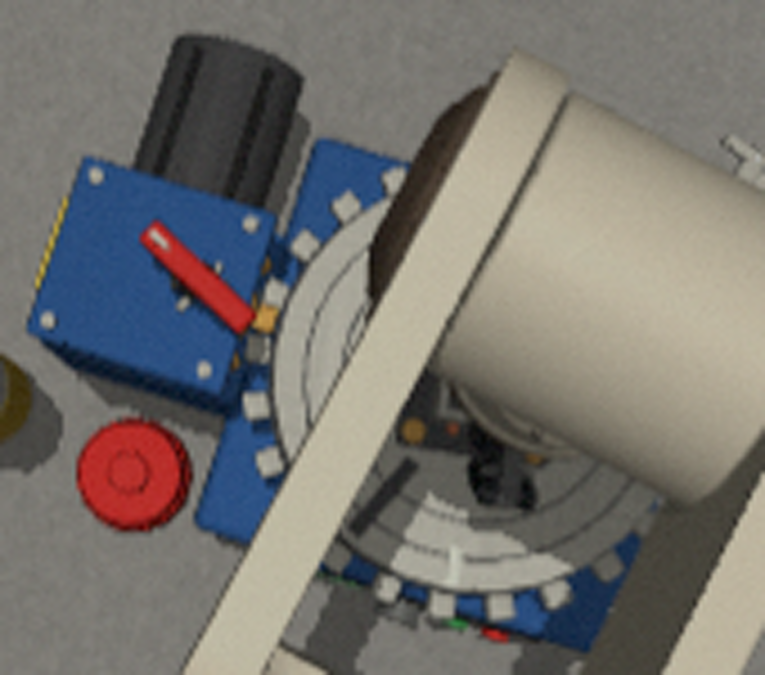

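The table has stopped (rim mark 452→455 while the hand turned 3.5°) and the moment builds to −3 N m: the pinion seems to have dropped in. Ease back and look.

play_rows --moves '[{"tx": 0,"ty": 0,"tz": 0,"rx": 0,"ry": 0,"rz": 1,"gripper": 0.0},{"tx": 0,"ty": 0,"tz": 0,"rx": 0,"ry": 0,"rz": 2,"gripper": 0.0},{"tx": 0,"ty": 0,"tz": 0,"rx": 0,"ry": 0,"rz": 2.5,"gripper": 0.0},{"tx": 0,"ty": 0,"tz": 0,"rx": 0,"ry": 0,"rz": 2.5,"gripper": 0.0}]' --force 40

```text
t: 15.2
eef_pos: [0.5381, -0.1853, 0.2336]
eef_rot: [0.0, 0.756, 0.655, 0.0]
contact_force: [-4.7, 0.9, 5.5]
gripper_width: 0.0492
```

```bash
python3 g.py 538 -185.2 234 -14.3
```

```text
t 15.2 pos [ 538.1 -185.3  233.6] yaw -8.2 w 0.0492 F [-4.7  0.9  5.5] M [ 0.17  0.85 -0.09]
shift [ 0.1 -0.2 -0.4] rot [0.  0.  6.1]
```

Torque is back to zero. Open and rise, then check the T-bar's height.

play_rows --moves '[{"tx": 0,"ty": 0,"tz": 0,"rx": 0,"ry": 0,"rz": 0,"gripper": 0.6},{"tx": 0,"ty": 0,"tz": 0,"rx": 0,"ry": 0,"rz": 0,"gripper": 0.6},{"tx": 0,"ty": 0,"tz": -45,"rx": 0,"ry": 0,"rz": 0,"gripper": 0.6},{"tx": 0,"ty": 0,"tz": -105,"rx": 0,"ry": 0,"rz": 0,"gripper": 0.6},{"tx": 0,"ty": 0,"tz": -140,"rx": 0,"ry": 0,"rz": 0,"gripper": 0.6}]' --force 40

```text
t: 15.82
eef_pos: [0.5383, -0.1853, 0.3763]
eef_rot: [0.001, 0.756, 0.655, 0.001]
contact_force: [0.5, -0.6, -0.4]
gripper_width: 0.0685
```

```bash
python3 g.py 538 -185.2 374 -8; python3 - <<'E'
from h import *
from rig import env
import tb
c=env.capture("side");pickle.dump(c,open("s15.pkl","wb"));tb.tb(c);crop(c,230,130,410,290,4,"pics/s15.png")
E
```

```text
t 15.825 pos [ 538.3 -185.3  376.3] yaw -8.2 w 0.0685 F [ 0.5 -0.6 -0.4] M [-0.   -0.03 -0.02]
shift [ 0.1 -0.3  2.3] rot [ 0.2  0.1 -0.2]
0.279 [[278.   175.12]]
0.271 [[278.11 177.64]]
0.265 [[278.18 179.51]]
0.259 [[278.26 181.37]]
n 150 centroid [278.66666 181.46666] rect ((278.3230895996094, 180.8153839111328), (25.055015563964844, 6.449805736541748), 60.2551155090332)
0.279 [561.9 -45.4] [75.7 15.2] 46.6
0.271 [569.2 -41.8] [76.6 15.4] 46.6
0.259 [580.  -36.3] [77.9 15.6] 46.6
```

View pics/s15.png

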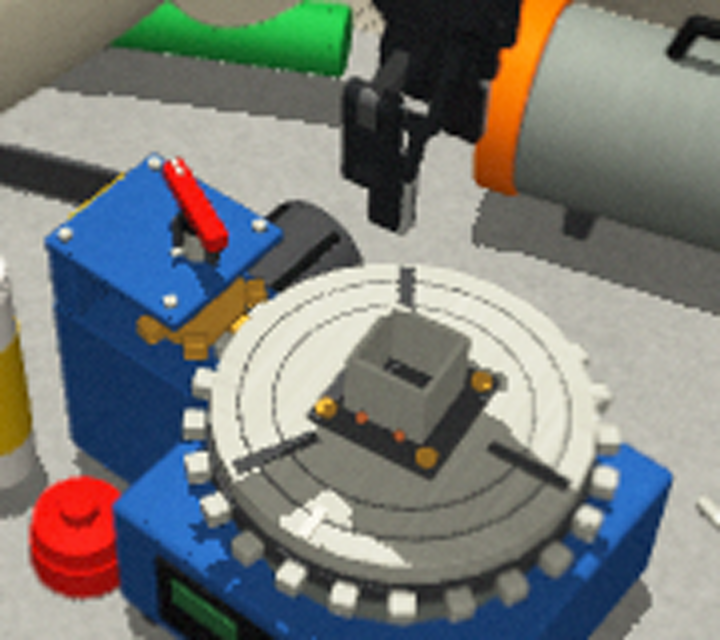

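T-bar centre (278.7,181.5) matches the 259 mm prediction (278.3,181.4), so it is fully home. One last look at everything before handing in.

```bash
python3 - <<'E'
from h import *
from rig import env
c=env.capture("side");cv2.imwrite("pics/s16.png",c["frame"][:,:,::-1])
E
```

```text
(no output)
```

View pics/s16.png

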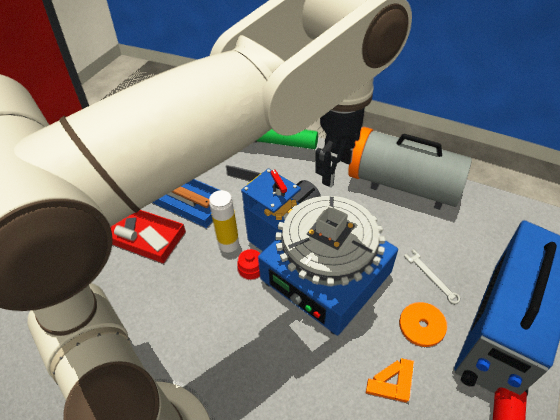

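The brush lies in the blue tray (190,195). The can, cup brush, disc, magnet, spanner and offcut are where they were, and the gripper is clear.

```bash
python3 -c "
from rig import env
print(env.finish_job(), env.observe()['t'])"
```

```text
the job is handed in; nothing more can be done
the job is handed in; nothing more can be done
```

The positioner is back in gear and the job is handed in, after about 16 s of the 58 s allowed.

- **Brush:** I lifted it off the turntable and set it bristles down in the middle of the blue tray. It was still there in the last picture.
- **T-bar:** I turned it about 62° anticlockwise (measured) between loosely set fingers. It dropped onto the tooth ends, with its height in the image matching 271 mm.
- **Rocking:** I gripped the job and turned it slowly anticlockwise by about 5–6°, until the table locked and the moment rose to about 3 N m. I then eased back to zero torque and released.

**Last checks:**
- The T-bar centre in the side picture was (278.7, 181.5) px, against (278.3, 181.4) expected for fully home at 259 mm.
- The bystander tools looked unmoved by eye; I did not measure their positions again.
- The gripper stood clear of everything, with contact force near zero.

**Off the plan:**
- My first move call was refused, probably because its rows left out some values. Nothing moved.
- The first grip on the job was about 2.6 mm off centre and put about 37 N on the wrist. I corrected it before rocking.
- The hand turned about 3° past the point where the table locked, so the pads slipped slightly on the tube.

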